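Aim the curing lamp, run the bar clamp up on a glued marker lamp and hold the squeeze

ROBOT

A 6-joint arm with a two-finger parallel gripper is mounted at the origin on the work surface. World frame = base frame: x ahead of the robot, y to its left, z up, the work surface at z = 0. Lengths are in mm, angles in rad, forces in N, time in s.
With the tool pointing down it reaches from about 350 to 775 mm from the base axis. Payload 7.3 kg.
Tool frame: the origin (TCP) lies on the mounting face of the last link; the fingertips stand 178 mm ahead of it and the grasp point (between the pads) lies 159 mm ahead of it; z points along the fingers, y is the line along which they close (so a half turn about z gives the same grasp; the last joint's range is limited). The gripper opens to 92 mm and grips with 3 to 60 N. Pads are 19 mm wide; open, the fingers measure 130 mm over their backs; the gripper's body (75 mm by 190 mm) begins 47 mm behind the grasp point.
Start: joints at [-1.331, 0.342, 1.524, -0, 1.275, -0.146], TCP at [197.577, -486.406, 404.741] pointing down, gripper open.
Joint ranges: [-2.53, 2.53], [-0.77, 2.02], [0.04, 2.7], [-1, 4.14], [0.28, 2.66], [-3.11, 3.11]. Speed limits (rad/s): [2.57, 2.57, 3.14, 3.14, 3.14, 3.14].

INTERFACE

Orientations are given as [roll, pitch, yaw] about the fixed x, y, z axes, in that order (R = Rz(yaw) Ry(pitch) Rx(roll)).
In Python, from plant import bot gives the robot as it stands.
- The arm moves only by the tool shift_gripper, called after "Emit:" as a command line: name --pt "numbers of a row" for each row, then --argument value for the rest. Schema: {"type":"object","properties":{"rows":{"type":"array","items":{"type":"array","items":{"type":"number"},"minItems":5,"maxItems":5},"minItems":1,"maxItems":5},"only":{"type":"string"},"quiet":{"type":"boolean"},"lines":{"type":"string"}},"required":["rows"],"additionalProperties":false}. rows is a list of rows, 1 to 5 of them, each of 5 numbers: the finger opening in mm, then dx, dy, dz in shares of 1000 mm (1.0 is 1000 mm), then a turn about the tool's z in a scale on which 1.0 is 4 rad; each row is the pose to reach, as a shift and turn from the pose commanded when the call began, along the tool's axes at that moment; what a row does not reach only later rows make up. A row lasts 1/8 s, in which the tool goes at most 62.5 mm and 0.188 rad, less where a joint would pass 70% of its speed; a pose out of reach is approached as far as the arm can. The fingers move at their own pace and stop on an object; the grip force is fixed at half the most. Time passes only in rows, so rows that do not move let the fingers close. The tool returns the time, the measured TCP pose, the force, the opening and the grip force at its end. only (a regular expression) keeps the lines of the reply that match it, lines (a string "A,B") keeps lines A to B, and quiet returns only ok. A shift or turn number past 1, either way, is cut back to 1. Input that does not fit is refused with a message, and nothing moves.
- bot.get_obs(): the state, without advancing time (a new reading comes with each control period).
- bot.capture(name): name is "scene" or "side" or "wrist"; returns a dict with "color" (480x640x3 uint8, red, green, blue), "K" (3x3 intrinsics, pixels), "R" (3x3) and "t" (3): a world point X has camera coordinates R X + t. Camera axes: x right, y down, z forward; pixel columns grow to the right and rows downward; lengths in mm; the calibration is good to about 2 mm. The wrist camera is an equidistant fisheye: a pixel r from the principal point sees the ray r / f radians off the axis. A picture is of the moment at which its call begins. There is no depth.
- bot.close_job(): hands the job in; it is judged then, once.
The state is a dict: "time": time; "joint_positions": joint angles; "dq": joint speeds; "tau": joint torques, N m; "tool_pos": TCP position; "tcp_rot": TCP orientation; "contact_force": force on the tool from outside, world axes, zero at the start; "moment": the same for the moment, N m; "grip_width": finger opening in mm; "finger_force": force on a finger pad.
Only numpy, scipy, OpenCV 4.12 (cv2) and the standard library are available. Lean on these libraries where they do the work, as an engineer would, in place of code of your own. Each camera call takes 0.05 s, during which the arm holds its last target. There are 200 camera calls.

TASK

The car's side marker lamp standing between the jaws of the one-hand bar clamp has just been glued. Swivel and tilt the curing lamp so that it shines straight at the marker lamp, then pump the clamp's trigger against its handle until both rubber pads grip the marker lamp, pressing gently because the lens cracks under a hard squeeze. Work the jaw by the trigger only, leave the other things on the bench alone, and finish while still squeezing the trigger and holding the pressure on.

Things in the scene. Friction and masses are not known exactly. Their poses are not given: they have to be found in the camera images.
- clamp: one-hand bar clamp lying on its side, loose, 0.9 kg. Origin: under its housing (56 x 48 x 30 mm high), on the bar's centre line; x runs along the bar (18 x 7 mm, 15 mm up; from x = -150 to +147 mm when open) to the far jaw; y points to the side of both jaws, away from handle and trigger; z up. The near jaw is part of the housing
- handle: the clamp's pistol handle, fixed to the housing, same frame as clamp: a bar from x = -30 (rear face) to x = -8 mm, from y = -22 to y = -128 mm, z = 2 to 28 mm above the bench
- clamp_grip (a point): where to squeeze: midway between the handle's rear face and the front face of the fully squeezed trigger (clamp x = -12, y = -76, z = 15 mm). Grip handle and trigger together from above, closing along the clamp's x: 66 mm wide at rest (x = -30 to +36; to +39 at y = -86), 36 mm fully squeezed
- trigger_lever: the clamp's trigger, a lever 10 mm thick, z = 5 to 25 mm above the bench, in front (+x) of the handle and lying at a slant to it; it turns about an upright pin in the housing at clamp x = 1, y = +14 mm, and its free end is at about y = -101 mm. Origin at the pin
- trigger (a joint): 0 at rest, 0.333 rad squeezed home; springs back when let go. Each full squeeze (about 5 N at the grip) draws the far jaw in by up to 12 mm; a ratchet pawl biting the smooth bar holds it there. Once the pads grip the work, each further newton on the trigger puts 2 to 3 N on the pads: squeezing with 11 N stops the trigger part-way, with about 20 N at the pads
- bar (a joint): how far the bar with the far jaw has been drawn in (m): 0 fully open (86 mm between the pads) to 0.07; opening between the pads = 86 mm minus this value. The ratchet lets it move only in the closing direction
- near_pad: rubber pad on the near jaw, same frame as clamp; its face is at clamp x = 36 mm, from y = 44 to y = 80 mm, z = 2 to 28 mm
- far_jaw: far jaw, fixed on the end of the bar, 92 mm long, 16 mm thick, 28 mm high; its frame is the clamp's frame shifted by joint bar towards -x
- far_pad: rubber pad on the far jaw, facing the near pad; origin at the middle of its back, its face 9 mm before that towards the near pad, 36 x 26 mm; soft, it yields 1 mm per 4 N, up to 12 mm
- marker: side marker lamp, 42 mm (x, across the jaws) x 84 mm (y) x 52 mm high, black housing, amber lens on its +x side, towards the far pad; about 0.2 kg, loose, standing on the bench between the pads with a small gap on the near side and a bigger one on the far side. The lens cracks if a pad presses with over 45 N. Origin: centre of its underside
- marker_mid (a point): middle of the marker lamp, 26 mm above its underside
- curing_foot: round magnetic foot of the curing lamp, 90 mm wide, 26 mm high, fixed to the bench; origin at the centre of its underside, on the swivel axis (upright)
- curing_swivel (a joint): swivel angle of the post with the yoke about the upright axis of the foot, + turns left (anticlockwise from above); at 0 with no tilt the light points along the foot's x axis. Stiff (0.05 N m), stays where it is left, range -2.2 to 2.2
- curing_tilt (a joint): tilt angle of the head in the yoke, 0 = light level, + turns the light down and the grip tab forward; tilt axis level, crossing the swivel axis 190 mm above the bench. Stiff (0.12 N m), stays where it is left, range -0.1 to 1.2
- curing_face (a point): middle of the light's face, 17 mm before the tilt axis; x axis = direction of the light, y axis = along the tilt axis, z = up the head
- curing_grip (a point): middle of the head's grip tab, 64 mm from the tilt axis along the head's z, axes as curing_face. The tab, 14 mm thick (y) and 22 mm wide (x), stands on top of the head (30 x 100 x 62 mm) from 31 to 81 mm above the tilt axis; pinch it from above, closing along its y, and swing it to turn both joints
- brake_bottle: black bottle, 84 mm across, 197 mm high; not to be moved. Origin under its centre, as for the others below
- glue_bottle: small white bottle, 32 mm across, 85 mm high; not to be moved
- wrench: wrench lying flat, 170 mm long; not to be moved
- bearing: steel ring, 52 mm across, 16 mm high; not to be moved
- brake_pad: brake pad lying flat, 44 x 110 x 15 mm; not to be moved
- paste_jar: jar, 60 mm across, 60 mm high; not to be moved
- fuse_box: cardboard box, 75 x 50 x 40 mm; not to be moved

How it is judged (in metres and radians):
On the way, in this order (a step that is already met when the one before it is completed fails the run):
1. the curing lamp is aimed: the line of its light passes the middle of the marker lamp within 35 mm each way (y of marker_mid in the frame of curing_face between -0.035 and 0.035 m and z of marker_mid in the frame of curing_face between -0.035 and 0.035 m and x of marker_mid in the frame of curing_face above 0.1 m), for 0.2 s.
2. the clamp is run up: both pads press on the marker lamp with more than 5 N while the fingers squeeze trigger and handle (contact force between each of near_pad, far_pad and marker above 5 N and contact force between the fingers and trigger_lever above 1.5 N and contact force between the fingers and handle above 1.5 N and value of joint trigger above 0.03 rad), for 0.2 s.
At the end, for the whole second after the job is handed in: Holding at the end: fingers squeeze trigger and handle (over 1.5 N each, trigger over 0.03 rad), each pad presses the marker lamp with 5 to 45 N, the lamp is upright, still and square (0.2 rad) between the pads, clamp flat on the bench, light's line within 35 mm of the lamp's middle each way (all of step 1 and all of step 2 and angle between marker's own z axis and vertical below 0.15 rad and height (world z) of marker below 0.006 m and height (world z) of clamp below 0.008 m and linear speed of marker below 0.01 m/s and angle between the x axis of marker and the x axis of clamp, either way round below 0.2 rad); the arm keeps its last pose, push and grip.
It fails at once if the marker lamp is crushed: a pad presses on it with more than 45 N (contact force between any of near_pad, far_pad and marker above 45 N).
It fails at once if the jaw is pushed by hand: more than 4 N from the robot on the far jaw (contact force between any of the fingers, the arm and far_jaw above 4 N).
It fails at once if another thing on the bench is moved by more than 40 mm (distance of any of brake_bottle, glue_bottle, wrench, bearing, brake_pad, paste_jar, fuse_box from where it was at the start of the episode above 0.04 m).
It also fails if it takes over 64 s, if anything falls off the work surface, if the arm or the gripper's body presses on something with over 40 N, if the wrist force passes 120 N, or if a joint passes its speed limit or range.

## Working session

There is one attempt and no reset: what is moved stays moved. The work goes in short steps, Python scripts to look and compute and a tool call to move; the robot and the scene stay as the last step left them, time stands still between calls to the robot, and variables do not carry over. Pictures are saved under pics/ and viewed, at most 10 in all, crops included, and the job is handed in when it is done.

```bash
ls; mkdir -p pics
```

Run:
```python
from plant import bot
import cv2
for n in ["scene","side","wrist"]:
    c=bot.capture(n); cv2.imwrite(f"pics/{n}0.png",c["color"][:,:,::-1]); print(n,c["K"],c["R"],c["t"])
o=bot.get_obs(); print(o)
```

```text
pics
plant.py
scene [[480.85200984   0.         311.03927414]
 [  0.         480.85200984 238.30795175]
 [  0.           0.           1.        ]] [[-1.98594769e-02  9.99802533e-01  7.03711947e-04]
 [ 6.44938291e-01  1.33484920e-02 -7.64118066e-01]
 [-7.63976572e-01 -1.47211343e-02 -6.45076031e-01]] [  19.52633109 -223.76908012 1510.58051439]
side [[467.14510827   0.         319.42659566]
 [  0.         467.14510827 242.79645138]
 [  0.           0.           1.        ]] [[-0.96049266 -0.27798288 -0.01339265]
 [-0.16431858  0.60528147 -0.77886696]
 [ 0.22461801 -0.74589534 -0.62704616]] [566.86338783 231.13370101 929.296367  ]
wrist [[371.64829954   0.         317.7711911 ]
 [  0.         371.64829954 237.22046445]
 [  0.           0.           1.        ]] [[ 3.76993762e-01 -9.26215729e-01  3.55658404e-04]
 [-8.89136871e-01 -3.61794094e-01  2.80251062e-01]
 [-2.59444266e-01 -1.05969131e-01 -9.59926672e-01]] [-524.77196576  -37.83708475  390.1255075 ]
{'time': 0.15, 'joint_positions': array([-1.33095129e+00,  3.42516939e-01,  1.52479802e+00,  2.91547894e-05,
        1.27541885e+00, -1.45991464e-01]), 'dq': array([ 0.00130542, -0.00046443, -0.00241637, -0.00024668,  0.00192234,
       -0.00052785]), 'tau': array([ 1.08253316e-03, -4.31470227e+01, -2.44353372e+01,  7.17572216e-02,
        5.37406665e-02, -7.81799508e-05]), 'tool_pos': array([ 197.57740809, -486.28408502,  404.22809818]), 'tcp_rot': array([-3.14046769e+00, -1.93593573e-04,  3.85827891e-01]), 'contact_force': array([-0.53661603,  0.44750742,  0.47085187]), 'moment': array([-0.04789006, -0.01235022, -0.06445973]), 'finger_force': 0.0, 'grip_width': 92.03136265148244}
```

View pics/scene0.png

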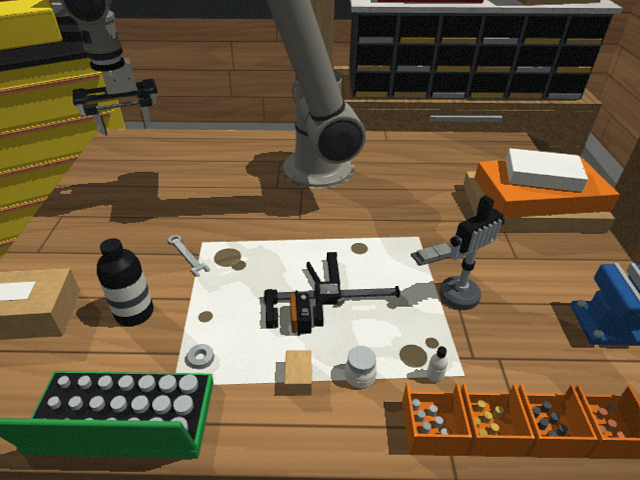

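View pics/side0.png

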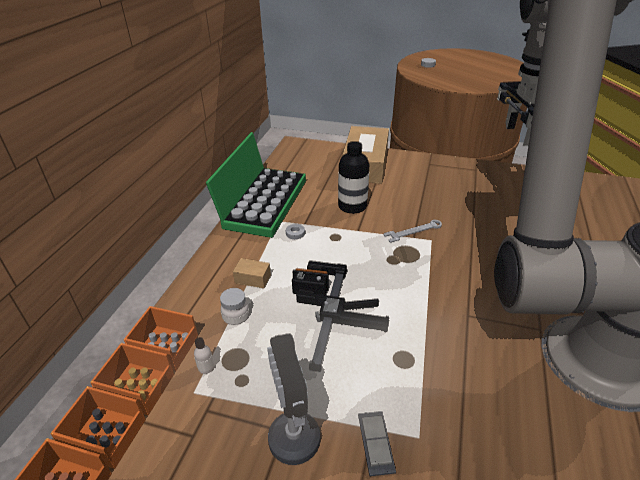

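The scene view shows the clamp at about (330,295), with the far jaw to the left at (270,305), handle (332,270), trigger (313,270) and marker (302,310). The curing lamp's foot is at (460,292) and its tab at (487,207). The side view shows the foot at (295,438) and the clamp at (330,310). I'll enlarge both.

Run:
```python
import cv2,numpy as np
s=cv2.imread("pics/scene0.png");d=cv2.imread("pics/side0.png")
def crop(im,x,y,w,h,k):
    c=cv2.resize(im[y:y+h,x:x+w],None,fx=k,fy=k,interpolation=cv2.INTER_CUBIC)
    c=np.clip(c.astype(float)*1.0,0,255); c=(255*(c/255)**0.6).astype(np.uint8)
    for X in range((x+9)//10*10,x+w,10):
        cv2.line(c,((X-x)*k,0),((X-x)*k,8 if X%50 else 16),(0,0,255),1)
        if X%20==0: cv2.putText(c,str(X),((X-x)*k-10,20),0,.35,(0,0,255))
    for Y in range((y+9)//10*10,y+h,10):
        cv2.line(c,(0,(Y-y)*k),(8,(Y-y)*k),(0,0,255),1)
        if Y%20==0: cv2.putText(c,str(Y),(10,(Y-y)*k+4),0,.35,(0,0,255))
    return c
A=np.hstack([crop(s,255,240,155,100,5)])
cv2.imwrite("pics/c1.png",A)
B=np.hstack([crop(s,405,190,95,120,4),crop(d,255,325,100,140,4)[:480]])
cv2.imwrite("pics/c2.png",B)
cv2.imwrite("pics/c3.png",crop(d,280,250,120,130,4))
print(A.shape,B.shape)
```

```text
(500, 775, 3) (480, 780, 3)
```

View pics/c1.png

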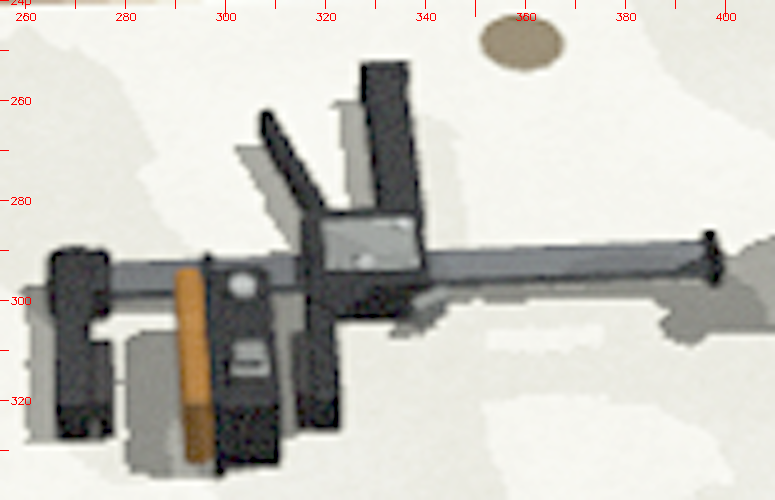

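View pics/c2.png

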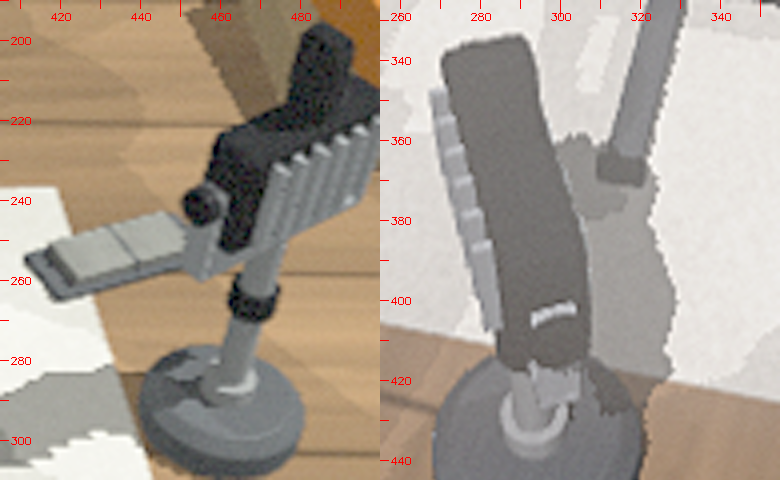

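View pics/c3.png

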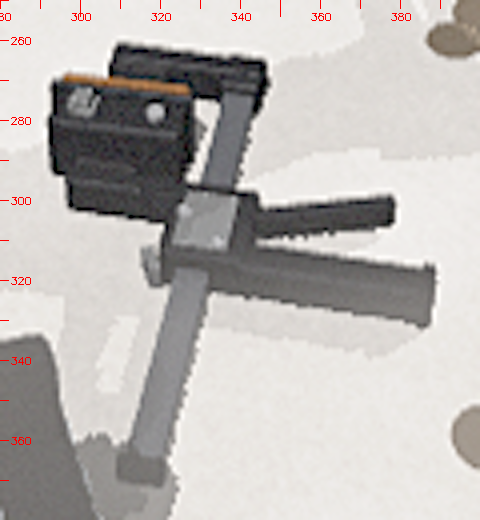

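Crop readings:
- **Clamp:** handle end (332,253) scene and (433,319) side; bar cap (398,291) and (321,364).
- **Marker:** top centre about (300,307) and (310,277).
- **Lamp:** foot top centre about (460,289) and (294.5,431), tab top about (490,198), with the fins facing +x/+y.

Next I'll triangulate these.

Create h.py:
```python
import numpy as np, cv2
C={"scene":(np.array([[480.852,0,311.039],[0,480.852,238.308],[0,0,1]]),np.array([[-1.98594769e-02,9.99802533e-01,7.03711947e-04],[6.44938291e-01,1.33484920e-02,-7.64118066e-01],[-7.63976572e-01,-1.47211343e-02,-6.45076031e-01]]),np.array([19.52633109,-223.76908012,1510.58051439])),
"side":(np.array([[467.145,0,319.4266],[0,467.145,242.796],[0,0,1]]),np.array([[-0.96049266,-0.27798288,-0.01339265],[-0.16431858,0.60528147,-0.77886696],[0.22461801,-0.74589534,-0.62704616]]),np.array([566.86338783,231.13370101,929.296367]))}
def proj(n,X):
    K,R,t=C[n]; p=(R@np.asarray(X,float).reshape(-1,3).T).T+t; p=p@K.T; return p[:,:2]/p[:,2:]
def ray(n,uv):
    K,R,t=C[n]; d=R.T@np.linalg.solve(K,[uv[0],uv[1],1.]); return -R.T@t,d/np.linalg.norm(d)
def onz(n,uv,z):
    o,d=ray(n,uv); return o+d*(z-o[2])/d[2]
def tri(rays):
    A=np.zeros((3,3));b=np.zeros(3)
    for o,d in rays: P=np.eye(3)-np.outer(d,d);A+=P;b+=P@o
    X=np.linalg.solve(A,b); return X,[round(float(np.linalg.norm(np.cross(X-o,d))),1) for o,d in rays]
def wray(c,uv):
    K=c["K"];v=np.array([uv[0]-K[0,2],uv[1]-K[1,2]]);r=np.linalg.norm(v);th=r/K[0,0]
    d=np.array([*(v/r*np.sin(th)),np.cos(th)]) if r>0 else np.array([0,0,1.])
    return -c["R"].T@c["t"],c["R"].T@d
def wproj(c,X):
    p=c["R"]@np.asarray(X,float)+c["t"];r=np.hypot(p[0],p[1]);th=np.arctan2(r,p[2]);return p[:2]/r*th*c["K"][0,0]+c["K"][:2,2]
```

Run:
```python
from h import *
np.set_printoptions(precision=1,suppress=True)
P={"handle_end(z28)":((331.8,253),(433.5,319)),"barcap":((398,290),(321,364)),"trigend":((308,262.5),(394,200+3)),"markertop(52)":((300.5,307),(310,277)),"foot(26)":((460,289.5),(294.5,431)),"tabtop":((490,197),(279.5,336))}
P["trigend"]=((308,263),(393,300))
for k,(a,b) in P.items(): print(k,*tri([ray("scene",a),ray("side",b)]))
for uv in [(327,253),(336.5,252.5)]: print(onz("scene",uv,28))
for uv in [(291,294),(308,293),(310,321),(292,321)]: print("m",onz("scene",uv,52))
```

```text
handle_end(z28) [356.5  20.5  -3.7] [35.2, 35.2]
barcap [538.9 182.5  18.6] [6.4, 6.4]
trigend [435.8 -26.1   8.8] [12.7, 12.7]
markertop(52) [620.8 -29.6  42.3] [0.4, 0.4]
foot(26) [541.7 324.   21.1] [1.6, 1.6]
tabtop [546.7 330.1 276.3] [0.4, 0.4]
[434.5  27.6  28. ]
[432.2  50.6  28. ]
m [593.6 -50.5  52. ]
m [589.9 -14.3  52. ]
m [666.8  -8.4  52. ]
m [667.5 -44.6  52. ]
```

Run:
```python
from h import *
from scipy.optimize import least_squares
np.set_printoptions(precision=1,suppress=True)
P={"handle_end(28)":((331.8,253),(388,317.5)),"barcap":((398,290),(315.5,366)),"trigend(25)":((308,263),(378,300)),"tabtop":((490,197),(281.7,335.5))}
for k,(a,b) in P.items(): print(k,*tri([ray("scene",a),ray("side",b)]))
# clamp pose fit: (view, model pt, pixel)
obs=[("scene",(-30,-128,28),(336.5,252.5)),("scene",(-8,-128,28),(327,253)),("side",(-8,-128,28),(388.5,316)),("side",(-30,-128,2),(387.5,331.5)),
("scene",(-150,0,18),(398,290.5)),("side",(-150,0,18),(315.5,365)),("scene",(36,80,28),(314,320)),("scene",(36,80,2),(314,326)),
("side",(163,-14,28),(346.5,266))][:8]
def T(p,m): 
    c,s=np.cos(p[2]),np.sin(p[2]); m=np.array(m); return np.array([p[0]+c*m[0]-s*m[1],p[1]+s*m[0]+c*m[1],m[2]])
f=lambda p:np.concatenate([proj(n,T(p,m))[0]-uv for n,m,uv in obs])
r=least_squares(f,[550,30,-1.57],loss="soft_l1",x_scale=[10,10,.1]);p=r.x;print(p,p[2]);print(r.fun.reshape(-1,2))
g=T(p,(-12,-76,15));print("grip",g,"far pad",T(p,(122,62,15)),"near pad",T(p,(36,62,15)))
for m in [(-150,-9,18),(-150,9,18)]: print(proj("scene",T(p,m)),proj("side",T(p,m)))
```

```text
handle_end(28) [431.8  36.8  29.5] [3.6, 3.6]
barcap [545.  185.5  19.8] [1.2, 1.2]
trigend(25) [461.4 -18.6  20.9] [1.6, 1.6]
tabtop [544.8 329.7 276. ] [0.9, 0.9]
[558.3  29.9  -1.5] -1.4902655615958056
[[-0.5 -1.1]
 [-0.  -1.2]
 [-0.2  0.3]
 [-1.   0.8]
 [-3.1  0. ]
 [-0.2 -0.7]
 [ 0.5 -1. ]
 [ 0.5  1. ]]
grip [481.6  35.8  15. ] far pad [629.9 -86.7  15. ] near pad [623.  -1.  15.]
[[394.1 287.6]] [[319.9 365.1]]
[[395.6 293.5]] [[310.8 363.6]]
```

The rows are not in the units I measure in: shifts go in shares of 1000 mm and turns go in shares of 4 rad. I convert before sending: 230 mm / 1000 = 0.23, -195 mm / 1000 = -0.195.

Emit:
shift_gripper --pt "92 0.046 -0.039 -0.015 0" --pt "92 0.092 -0.078 -0.03 0" --pt "92 0.138 -0.117 -0.045 0" --pt "92 0.184 -0.156 -0.06 0" --pt "92 0.23 -0.195 -0.075 0"

```text
time: 0.78
tool_pos: [337.7, -217.3, 480.2]
tcp_rot: [3.141, -0.0, 0.385]
contact_force: [0.5, -0.2, 0.0]
grip_width: 91.7
finger_force: 0.0
```

Emit:
shift_gripper --pt "92 0.04 -0.045 0 -0.015" --pt "92 0.08 -0.09 0 -0.03" --pt "92 0.12 -0.135 0 -0.045" --pt "92 0.16 -0.18 0 -0.06" --pt "92 0.19 -0.22 0 -0.0625"

```text
time: 1.4
tool_pos: [430.8, 58.4, 479.6]
tcp_rot: [3.142, 0.0, 0.638]
contact_force: [1.7, 0.4, 1.3]
grip_width: 91.7
finger_force: 0.0
```

Run:
```python
from plant import bot
import cv2
c=bot.capture("wrist");cv2.imwrite("pics/w1.png",c["color"][:,:,::-1]);o=bot.get_obs();print(o["tool_pos"],o["tcp_rot"],o["joint_positions"])
```

```text
[431.29666606  62.28221728 479.45436115] [-3.13885065e+00 -2.51752456e-03  6.40302725e-01] [-0.0340297   0.12157375  1.60771503  0.00376102  1.41205053  0.89586638]
```

In the tool's units: 130 mm / 1000 = 0.13, -110 mm / 1000 = -0.11.

Emit:
shift_gripper --pt "92 0.044 -0.037 -0.003 0" --pt "92 0.088 -0.074 -0.006 0" --pt "92 0.13 -0.11 -0.01 0" --pt "92 0.13 -0.11 -0.01 0"

```text
time: 1.95
tool_pos: [470.0, 224.8, 489.0]
tcp_rot: [-3.141, 0.0, 0.64]
contact_force: [-0.0, -0.7, -0.1]
grip_width: 91.6
finger_force: 0.0
```

Run:
```python
from plant import bot
import cv2
from h import *
c=bot.capture("wrist");cv2.imwrite("pics/w2.png",c["color"][:,:,::-1]);
print(wproj(c,[542,324,26]),wproj(c,[545,330,271]),wproj(c,[629,-30,52]))
import pickle;pickle.dump(c,open("w2.pkl","wb"))
```

```text
[287.21187349  95.24485489] [245.06407958  42.99140029] [544.32973846 219.72808097]
```

View pics/w2.png

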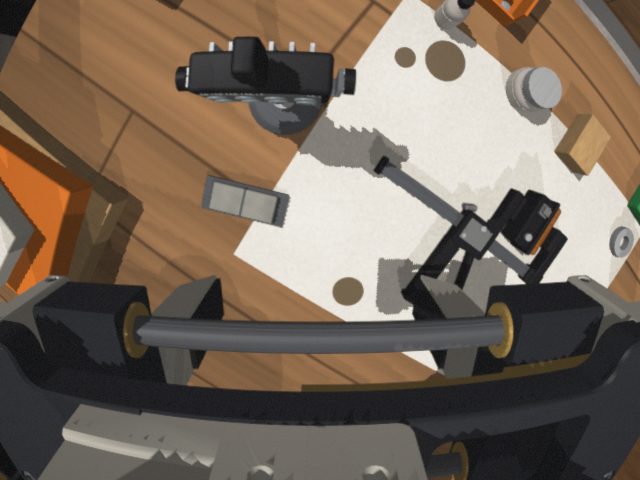

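The wrist view shows the lamp's tab top at about (248,43), where I predicted it. The yoke knobs are at (182,78) and (348,82). The marker top is around (536,221).

Run:
```python
from h import *
import pickle;c=pickle.load(open("w2.pkl","rb"))
np.set_printoptions(precision=1,suppress=True)
def wz(uv,z): o,d=wray(c,uv);return o+d*(z-o[2])/d[2]
a,b=wz((182,78),190),wz((348,82),190);print(a,b,(a+b)/2,np.linalg.norm(a-b));v=b-a
h=np.arctan2(v[1],v[0]);print("axis",h,"perp",h-np.pi/2,h+np.pi/2)
print("tabtop",tri([wray(c,(248,42)),ray("scene",(490,197)),ray("side",(281.7,335.5))]))
for uv in [(231,40),(266,40)]: print(wz(uv,271))
print("headtop corners z221",[wz(u,221) for u in [(193,54),(332,54)]])
cv2.imwrite("pics/w2c.png",cv2.resize(cv2.imread("pics/w2.png")[150:310,380:580],None,fx=3.9,fy=3.7,interpolation=cv2.INTER_CUBIC))
```

```text
[502.7 380.7 190. ] [572.  273.8 190. ] [537.3 327.3 190. ] 127.39128636536026
axis -0.995263108427494 perp -2.5660594352223907 0.5755332183674026
tabtop (array([545.4, 328.7, 275.7]), [1.2, 1.5, 0.9])
[542.2 337.6 271. ]
[552.6 321.6 271. ]
headtop corners z221 [array([523.5, 371.8, 221. ]), array([576.2, 293.3, 221. ])]
```

View pics/w2c.png

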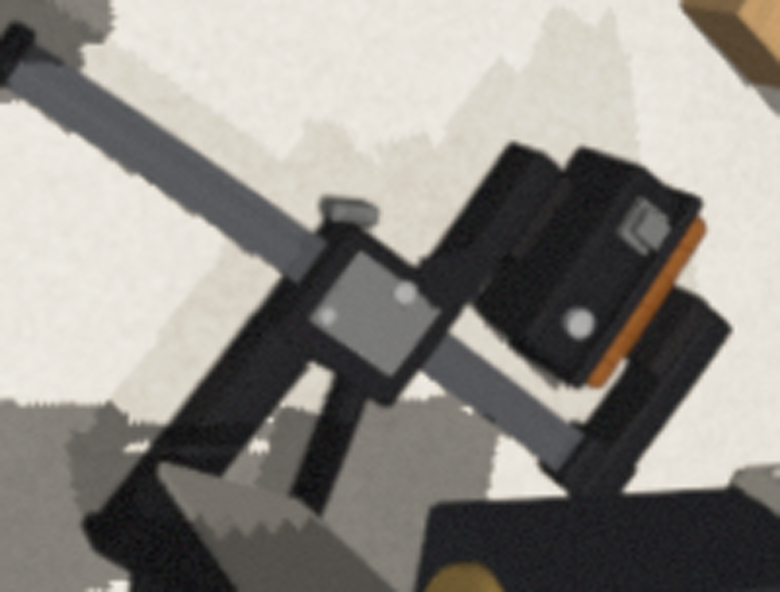

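The crop shows the marker's top face centred at about (531,221) in the full image, with its amber side towards the far jaw. Both gaps are visible. Now I'll grasp the tab.

Run:
```python
from h import *
import pickle;c=pickle.load(open("w2.pkl","rb"))
np.set_printoptions(precision=1,suppress=True)
w=wray(c,(531.3,220.8));print(tri([w,ray("scene",(300.5,307)),ray("side",(310,277))]),w[0]+w[1]*(52-w[0][2])/w[1][2])
def wz(u,v,z): o,d=wray(c,(380+u/3.9,150+v/3.7));return o+d*(z-o[2])/d[2]
print([wz(*q,52) for q in [(580,150),(705,210),(595,385),(480,300)]], "handle end", wz(90,520,28),"plate",wz(372,315,30))
```

```text
(array([619.1, -27.8,  39.7]), [4.9, 1.6, 3.8]) [614.6 -13.8  52. ]
[array([640.5,  17.8,  52. ]), array([659.2, -39.7,  52. ]), array([584.1, -49.7,  52. ]), array([578. ,  11.6,  52. ])] handle end [433.3  56.8  28. ] plate [551.1  28.1  30. ]
```

Emit:
shift_gripper --pt "92 0.06 -0.02 0 0.015" --pt "92 0.121 -0.038 0 0.016" --pt "92 0.121 -0.038 0 0.016" --pt "92 0.121 -0.038 0.04 0.016" --pt "92 0.121 -0.038 0.076 0.016"

```text
time: 2.62
tool_pos: [544.3, 322.4, 413.1]
tcp_rot: [3.141, 0.0, 0.57]
contact_force: [0.1, 0.3, 0.0]
grip_width: 91.4
finger_force: 0.0
```

Emit:
shift_gripper --pt "92 0 0 0 0" --pt "20 0 0 0 0" --pt "10 0 0 0 0" --pt "5 0 0 0 0" --pt "5 0 0 0 0"

```text
time: 3.25
tool_pos: [544.6, 324.3, 414.2]
tcp_rot: [3.141, -0.001, 0.572]
contact_force: [0.4, -0.0, 0.6]
grip_width: 56.5
finger_force: 0.0
```

Emit:
shift_gripper --pt "0 0 0 0 0" --pt "0 0 0 0 0" --pt "0 0 0 0 0" --pt "0 0 0 0 0" --pt "0 0 0 0 0"

```text
time: 3.88
tool_pos: [542.8, 327.1, 413.6]
tcp_rot: [-3.134, -0.0, 0.574]
contact_force: [-8.2, 14.8, 0.2]
grip_width: 13.8
finger_force: 30.0
```

Emit:
shift_gripper --pt "0 0 0 0 0" --pt "0 0 0 0 0" --pt "0 0 0 0 0"

```text
time: 4.25
tool_pos: [542.8, 327.2, 413.6]
tcp_rot: [-3.135, -0.0, 0.575]
contact_force: [-6.7, 13.7, 0.1]
grip_width: 13.5
finger_force: 30.0
```

In the tool's units: -4 mm / 1000 = -0.004, -3 mm / 1000 = -0.003.

Emit:
shift_gripper --pt "0 -0.001 -0.004 0 0" --pt "0 -0.003 -0.004 0 0" --pt "0 -0.003 -0.004 0 0"

```text
time: 4.62
tool_pos: [540.5, 327.1, 413.7]
tcp_rot: [-3.14, -0.005, 0.572]
contact_force: [4.8, 7.9, -3.5]
grip_width: 13.7
finger_force: 30.0
```

Emit:
shift_gripper --pt "0 0 0 0 -0.03" --pt "0 0 0 0 -0.06" --pt "0 0 0 0 -0.09" --pt "0 0 0 0 -0.12" --pt "0 0 0 0 -0.15"

```text
time: 5.25
tool_pos: [540.2, 327.4, 413.6]
tcp_rot: [3.141, -0.005, 1.176]
contact_force: [2.7, 9.1, -3.0]
grip_width: 13.7
finger_force: 30.0
```

In the tool's units: -0.63 rad / 4 = -0.1575.

Emit:
shift_gripper --pt "0 0 0 0 -0.0325" --pt "0 0 0 0 -0.065" --pt "0 0 0 0 -0.0975" --pt "0 0 0 0 -0.1275" --pt "0 0 0 0 -0.1575"

```text
time: 5.88
tool_pos: [539.9, 327.4, 413.6]
tcp_rot: [3.14, -0.004, 1.806]
contact_force: [2.3, 8.8, -1.7]
grip_width: 13.8
finger_force: 30.0
```

Emit:
shift_gripper --pt "0 0 0 0 0" --pt "0 0 0 0 0"

```text
time: 6.12
tool_pos: [539.9, 327.4, 413.6]
tcp_rot: [3.14, -0.004, 1.803]
contact_force: [3.1, 8.6, -2.9]
grip_width: 14.0
finger_force: 30.0
```

In the tool's units: -28 mm / 1000 = -0.028, -23 mm / 1000 = -0.023.

Emit:
shift_gripper --pt "0 -0.006 0 0.0005 0" --pt "0 -0.012 0 0.001 0" --pt "0 -0.018 0 0.0025 0" --pt "0 -0.023 0 0.004 0" --pt "0 -0.028 0 0.006 0"

```text
time: 6.75
tool_pos: [546.2, 300.1, 408.7]
tcp_rot: [3.139, -0.004, 1.803]
contact_force: [-0.4, 7.8, 3.6]
grip_width: 14.0
finger_force: 30.0
```

Emit:
shift_gripper --pt "0 0 0 0 0" --pt "0 0 0 0 0"

```text
time: 7.0
tool_pos: [546.3, 299.6, 408.5]
tcp_rot: [3.139, -0.003, 1.802]
contact_force: [0.8, 5.9, 1.7]
grip_width: 14.0
finger_force: 30.0
```

Run:
```python
from plant import bot
import cv2,numpy as np
s=bot.capture("scene")["color"];d=bot.capture("side")["color"]
cv2.imwrite("pics/scene1.png",s[:,:,::-1]);cv2.imwrite("pics/side1.png",d[:,:,::-1])
a=cv2.resize(s[150:320,390:530],None,fx=2.8,fy=3.4);b=cv2.resize(d[280:470,220:370],None,fx=2.6,fy=3.04)
cv2.imwrite("pics/aim.png",np.hstack([a[:570],b[:570]])[:,:,::-1])
```

```text
(no output)
```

View pics/aim.png

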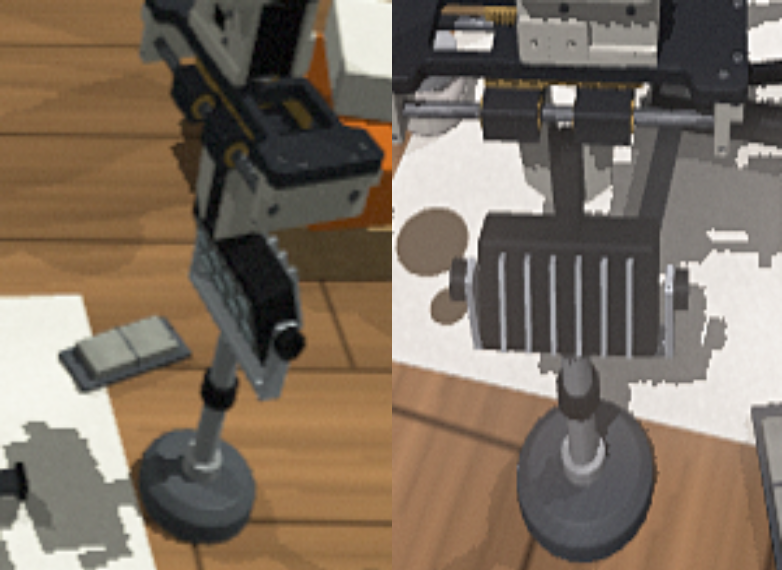

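The image shows the head turned and tilted down towards the clamp. The knobs are at scene (493.2,250), and at side (246.2,371.4) and (331.5,375.1).

Run:
```python
from h import *
np.set_printoptions(precision=1,suppress=True)
print(tri([ray("scene",(493.2,250)),ray("side",(246.2,371.4))]))
a,b=onz("side",(246.2,371.4),190),onz("side",(331.5,375.1),190);print(a,b,(a+b)/2,np.linalg.norm(a-b));v=a-b
print("light heading",np.arctan2(v[1],v[0])-np.pi/2)
for A in [(540.3,325.6),(542,324),(538.5,327)]:
    r=np.array([546.3,299.6])-A;R=np.hypot(*r);t=np.arcsin(R/64);D=np.array([625,-28])-A;u=-np.array([np.cos(1.802),np.sin(1.802)])
    print(A,"tilt",t,np.arctan2(R,59.5),"need",np.arctan2(164,D@u),"zmiss",(D@u)*np.sin(t)-164*np.cos(t),"ymiss",u[0]*D[1]-u[1]*D[0])
```

```text
(array([601.4, 341.7, 191.5]), [0.2, 0.2])
[601.8 340.5 190. ] [478.6 312.8 190. ] [540.2 326.6 190. ] 126.30802702261113
light heading -1.3497402376976633
(540.3, 325.6) tilt 0.4300618289210602 0.4215719371873149 need 0.42372258771607035 zmiss 2.528546078177385 ymiss 1.4190367648389213
(542, 324) tilt 0.3975113545310752 0.39456669302443315 need 0.42573848515636137 zmiss -11.207525488330333 ymiss 0.13091052483750332
(538.5, 327) tilt 0.46132421609329144 0.44654414691354455 need 0.4219001052876231 zmiss 15.78501441447051 ymiss 2.850331999620437
```

The aim is computed at within about 10 mm. Next: release, lift and move over the clamp.

In the tool's units: -92 mm / 1000 = -0.092, -45 mm / 1000 = -0.045.

Emit:
shift_gripper --pt "40 0 0 0 0" --pt "60 0 0 0 0" --pt "60 0 0 -0.002 0" --pt "60 0 0 -0.045 0" --pt "70 0 0 -0.092 0"

```text
time: 7.72
tool_pos: [546.4, 298.5, 500.2]
tcp_rot: [-3.14, 0.001, 1.802]
contact_force: [0.8, 0.2, 0.4]
grip_width: 59.3
finger_force: 0.0
```

Emit:
shift_gripper --pt "92 -0.046 -0.037 0 0.045" --pt "92 -0.092 -0.074 0 0.09" --pt "92 -0.138 -0.111 0 0.135" --pt "92 -0.184 -0.148 0 0.18" --pt "92 -0.229 -0.183 0 0.225"

```text
time: 8.35
tool_pos: [419.3, 32.4, 500.0]
tcp_rot: [3.141, 0.0, 0.896]
contact_force: [1.5, -0.7, 0.4]
grip_width: 91.8
finger_force: 0.0
```

Emit:
shift_gripper --pt "92 0 0 0.034 0.045" --pt "92 0 0 0.068 0.09" --pt "92 0 0 0.102 0.135" --pt "92 0 0 0.136 0.18" --pt "92 0 0 0.17 0.205"

```text
time: 8.98
tool_pos: [420.6, 33.8, 329.0]
tcp_rot: [3.141, -0.001, 0.077]
contact_force: [0.5, -0.1, -0.8]
grip_width: 92.0
finger_force: 0.0
```

Emit:
shift_gripper --pt "92 0 0 0 0" --pt "92 0 0 0 0"

```text
time: 9.22
tool_pos: [421.1, 33.8, 330.9]
tcp_rot: [3.141, -0.002, 0.084]
contact_force: [-0.4, 0.8, 0.3]
grip_width: 92.0
finger_force: 0.0
```

Run:
```python
from plant import bot
import cv2,pickle
from h import *
c=bot.capture("wrist");pickle.dump(c,open("w3.pkl","wb"));d=bot.capture("side")["color"]
cv2.imwrite("pics/side2.png",d[:,:,::-1])
cv2.imwrite("pics/w3.png",cv2.resize(c["color"][0:330,140:560],None,fx=1.8,fy=1.8,interpolation=cv2.INTER_CUBIC)[:,:,::-1])
print(wproj(c,[481,36,15]))
```

```text
[319.99652393 149.36458064]
```

View pics/w3.png

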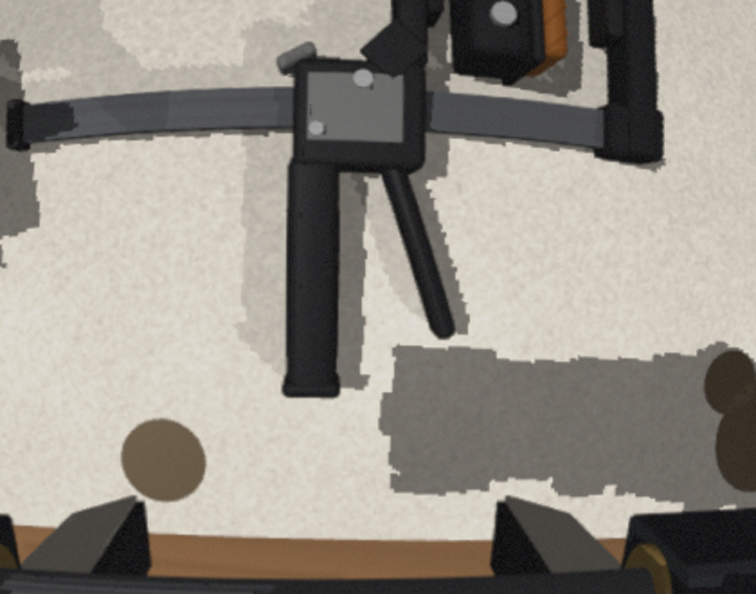

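The crop shows the handle end at full pixels (298–328,219), the trigger tip at (386,186) and the handle's edges at (300–326,139).

Run:
```python
from h import *
import pickle;c=pickle.load(open("w3.pkl","rb"))
np.set_printoptions(precision=1,suppress=True)
def wz(u,v,z): o,d=wray(c,(140+u/1.8,v/1.8));return o+d*(z-o[2])/d[2]
for n,u,v,z,m in [("hend L",285,395,28,"-30,-128"),("hend R",338,395,28,"-8,-128"),("h mid L",288,280,28,"-30"),("h mid R",336,280,28,"-8"),("trig tip",445,336,25,"y-101"),("trig front at",432,270,25,"front"),("cap",14,103,20,"-150")]:
    print(n,m,wz(u,v,z))
    X=wz(u,v,z);p=(558.3,29.9,-1.490)
    d=X[:2]-p[:2];cc,s=np.cos(p[2]),np.sin(p[2]);print("   in clamp",np.array([cc*d[0]+s*d[1],-s*d[0]+cc*d[1]]))
print("h end tri",tri([wray(c,(140+311/1.8,395/1.8)),ray("scene",(331.8,253)),ray("side",(388,317.5))]), "trig tri",tri([wray(c,(140+445/1.8,332/1.8)),ray("scene",(308,263)),ray("side",(378,300))]))
```

```text
hend L -30,-128 [425.5  48.4  28. ]
   in clamp [ -29.2 -130.8]
hend R -8,-128 [427.5  25.4  28. ]
   in clamp [  -6.  -130.8]
h mid L -30 [475.6  50.9  28. ]
   in clamp [-27.6 -80.7]
h mid R -8 [477.3  30.7  28. ]
   in clamp [ -7.3 -80.7]
trig tip y-101 [457.4 -19.1  25. ]
   in clamp [  40.7 -104.6]
trig front at front [485.5 -10.1  25. ]
   in clamp [ 34.  -75.8]
cap -150 [552.8 185.1  20. ]
   in clamp [-155.1    7. ]
h end tri (array([429.8,  37. ,  29.3]), [2.9, 4.6, 3.3]) trig tri (array([460.2, -19.1,  20.5]), [1.7, 2.3, 1.4])
```

In the tool's units: 146 mm / 1000 = 0.146, 135 mm / 1000 = 0.135.

Emit:
shift_gripper --pt "92 0.058 0.019 0 0" --pt "92 0.058 0.019 0.05 0" --pt "92 0.058 0.019 0.1 0" --pt "92 0.058 0.019 0.135 0" --pt "92 0.058 0.019 0.146 0"

```text
time: 9.95
tool_pos: [480.0, 19.7, 182.9]
tcp_rot: [-3.141, 0.002, 0.082]
contact_force: [0.0, -0.5, 0.5]
grip_width: 91.9
finger_force: 0.0
```

Emit:
shift_gripper --pt "80 0 0 0 0" --pt "72 0 0 0 0" --pt "72 0 0 0 0"

```text
time: 10.32
tool_pos: [480.5, 19.7, 185.0]
tcp_rot: [3.141, -0.003, 0.082]
contact_force: [0.3, -0.3, 2.2]
grip_width: 72.5
finger_force: 0.6
```

In the tool's units: -12 mm / 1000 = -0.012, -9 mm / 1000 = -0.009.

Emit:
shift_gripper --pt "66 0 0 0 0" --pt "60 0 -0.003 0 0" --pt "54 0 -0.006 0 0" --pt "48 0 -0.009 0 0" --pt "42 0 -0.012 0 0"

```text
time: 10.95
tool_pos: [478.7, 32.0, 183.6]
tcp_rot: [-3.141, 0.001, 0.082]
contact_force: [-1.5, -2.4, 1.8]
grip_width: 43.7
finger_force: 3.1
```

Emit:
shift_gripper --pt "37 0 -0.002 0 0" --pt "37 0 -0.002 0 0" --pt "37 0 -0.002 0 0"

```text
time: 11.32
tool_pos: [478.4, 34.1, 183.5]
tcp_rot: [-3.141, 0.001, 0.082]
contact_force: [-3.7, 5.1, 3.7]
grip_width: 37.2
finger_force: 6.7
```

The rows are not in the units I measure in: shifts go in shares of 1000 mm and turns go in shares of 4 rad. I convert before sending: 15 mm / 1000 = 0.015, 11 mm / 1000 = 0.011.

Emit:
shift_gripper --pt "50 0 0.006 0 0" --pt "60 0 0.011 0 0" --pt "72 0 0.015 0 0" --pt "72 0 0.015 0 0"

```text
time: 11.82
tool_pos: [480.9, 18.2, 183.9]
tcp_rot: [3.141, -0.003, 0.081]
contact_force: [1.2, -1.0, 0.2]
grip_width: 70.2
finger_force: 0.6
```

Emit:
shift_gripper --pt "66 0 0 0 0" --pt "60 0 -0.003 0 0" --pt "54 0 -0.006 0 0" --pt "48 0 -0.009 0 0" --pt "42 0 -0.012 0 0"

```text
time: 12.45
tool_pos: [478.8, 31.1, 183.6]
tcp_rot: [-3.141, 0.001, 0.082]
contact_force: [-2.2, -1.5, 0.8]
grip_width: 43.5
finger_force: 3.2
```

Emit:
shift_gripper --pt "36.5 0 -0.003 0 0" --pt "36.5 0 -0.003 0 0" --pt "36.5 0 -0.003 0 0"

```text
time: 12.82
tool_pos: [478.5, 34.1, 183.6]
tcp_rot: [-3.141, 0.001, 0.082]
contact_force: [-2.3, 2.7, 0.5]
grip_width: 36.6
finger_force: 6.6
```

Run:
```python
from plant import bot
import cv2
for n in ["scene","side"]: cv2.imwrite(f"pics/{n}p2.png",bot.capture(n)["color"][:,:,::-1])
```

Run:
```python
import cv2,numpy as np
for f in ["scene0","scene1","scenep2"]:
    g=cv2.imread(f"pics/{f}.png",0).astype(int)
    for rows,cols in [((286,296),(370,404)),((310,320),(255,300))]:
        p=g[rows[0]:rows[1],cols[0]:cols[1]].mean(0).astype(int);print(f,cols[0],p)
```

```text
scene0 370 [120 118 118 118 116 116 114 111 113 113 112 112 110 110 109 108 109 109
 108 108 105 100  99  98  92  57  17   9  47 111 164 179 176 164]
scene0 255 [238 238 238 240 237 193 119 124 126 129  99  23  30  31  29  30  32  26
  24  32  37  31  60 171 182  88  93  95  95  96  96  96  96  96  95  77
  60  85  97  97  96  67  21  25  24]
scene1 370 [ 64  63  64  62  64  63  62  60  61  60  61  62  60  68  68  64  78  83
  83  82  83  81  73  58  56  41  20   8  26  69 110 123 122 124]
scene1 255 [238 237 237 239 236 193 119 124 126 129 100  23  30  30  31  32  30  25
  24  31  35  33  58 171 182  88  94  93 100 115 121 122 124 126 126  96
  61  87  97  96  94  69  25  30  28]
scenep2 370 [113 114 112 113 112 107 107 107 108 107 105 106 104 105  98  84  80  78
  79  77  77  73  63  44  46  47  50  51  50  50  50  47  48  47]
scenep2 255 [238 238 237 237 238 239 238 238 238 238 239 239 238 238 237 195 119 124
 127 128 106  53  26  29  30  29  31  30  29  32  36  27  15  70  98  77
  61  86  96  97  96  69  25  30  26]
```

In the tool's units: 15 mm / 1000 = 0.015, 11 mm / 1000 = 0.011.

Emit:
shift_gripper --pt "50 0 0.006 0 0" --pt "60 0 0.011 0 0" --pt "72 0 0.015 0 0" --pt "72 0 0.015 0 0"

```text
time: 13.42
tool_pos: [481.0, 18.1, 184.0]
tcp_rot: [3.141, -0.003, 0.081]
contact_force: [0.6, -1.0, 1.2]
grip_width: 70.3
finger_force: 0.6
```

Emit:
shift_gripper --pt "66 0 0 0 0" --pt "60 0 -0.003 0 0" --pt "54 0 -0.006 0 0" --pt "48 0 -0.009 0 0" --pt "42 0 -0.012 0 0"

```text
time: 14.05
tool_pos: [478.8, 31.1, 183.6]
tcp_rot: [-3.141, 0.001, 0.082]
contact_force: [-0.7, -1.8, 0.0]
grip_width: 43.7
finger_force: 4.0
```

Emit:
shift_gripper --pt "36.5 0 -0.003 0 0" --pt "36.5 0 -0.003 0 0" --pt "36.5 0 -0.003 0 0"

```text
time: 14.42
tool_pos: [478.6, 34.0, 183.6]
tcp_rot: [-3.141, 0.001, 0.082]
contact_force: [-2.7, 4.6, 1.0]
grip_width: 36.7
finger_force: 7.9
```

Emit:
shift_gripper --pt "50 0 0.006 0 0" --pt "60 0 0.011 0 0" --pt "72 0 0.015 0 0" --pt "72 0 0.015 0 0"

```text
time: 14.92
tool_pos: [480.9, 18.1, 184.0]
tcp_rot: [3.141, -0.002, 0.082]
contact_force: [1.3, -0.6, -0.2]
grip_width: 70.0
finger_force: 0.6
```

Emit:
shift_gripper --pt "66 0 0 0 0" --pt "60 0 -0.003 0 0" --pt "54 0 -0.006 0 0" --pt "52 0 -0.007 0 0" --pt "52 0 -0.007 0 0"

```text
time: 15.55
tool_pos: [479.2, 26.2, 183.6]
tcp_rot: [-3.141, 0.001, 0.082]
contact_force: [-2.1, 2.6, 1.5]
grip_width: 52.2
finger_force: 8.3
```

In the tool's units: -0.5 mm / 1000 = -0.0005.

Emit:
shift_gripper --pt "51 0 -0.0005 0 0" --pt "51 0 -0.0005 0 0" --pt "51 0 -0.0005 0 0"

```text
time: 15.92
tool_pos: [479.1, 26.4, 183.6]
tcp_rot: [-3.141, 0.001, 0.082]
contact_force: [-4.2, 2.9, 2.6]
grip_width: 51.2
finger_force: 9.2
```

Run:
```python
from plant import bot
import cv2,numpy as np
s=bot.capture("scene")["color"][:,:,::-1];d=bot.capture("side")["color"][:,:,::-1]
cv2.imwrite("pics/scenep4.png",s)
g=s.mean(2).astype(int);print(g[310:320,262:320].mean(0).astype(int))
cv2.imwrite("pics/end.png",np.hstack([cv2.resize(s[235:345,250:350],(400,440)),cv2.resize(d[240:340,280:380],(400,440))]))
```

```text
[236 236 236 237 237 236 235 236 236 236 236 237 239 215 136 122 124 125
 120  83  20  30  32  30  32  27  22  18  19  16  40  68  83  88  89  75
  45  27  29  23  23  56  72  66  65  65  68  60  37  27  26  27  34  26
  20  24  28  29]
```

View pics/end.png

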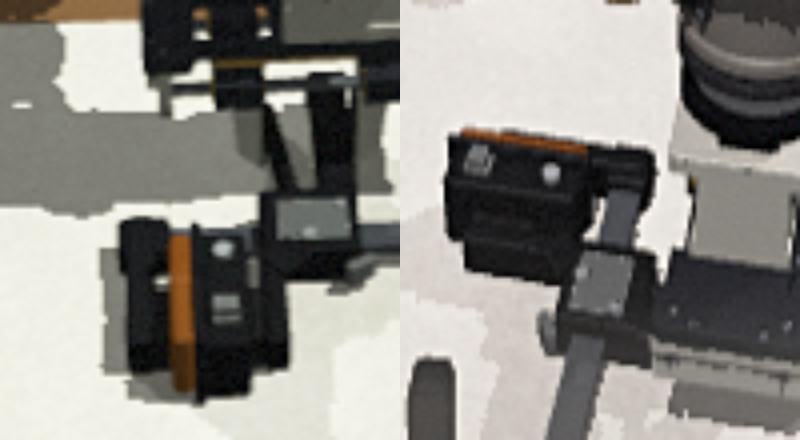

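The picture shows the marker upright and square, with both pads against it. I'll squeeze a touch more, let it settle and check.

In the tool's units: -0.5 mm / 1000 = -0.0005.

Emit:
shift_gripper --pt "50 0 -0.0005 0 0" --pt "50 0 -0.0005 0 0" --pt "50 0 -0.0005 0 0" --pt "50 0 -0.0005 0 0" --pt "50 0 -0.0005 0 0"

```text
time: 16.65
tool_pos: [479.1, 26.7, 183.6]
tcp_rot: [-3.141, 0.001, 0.082]
contact_force: [-4.3, 1.8, 3.0]
grip_width: 50.4
finger_force: 9.5
```

Emit:
shift_gripper --pt "50 0 0 0 0" --pt "50 0 0 0 0" --pt "50 0 0 0 0" --pt "50 0 0 0 0" --pt "50 0 0 0 0"

```text
time: 17.27
tool_pos: [479.0, 26.7, 183.6]
tcp_rot: [-3.141, 0.001, 0.082]
contact_force: [-4.9, 1.2, 2.9]
grip_width: 50.3
finger_force: 9.5
```

In the tool's units: -1 mm / 1000 = -0.001, -0.5 mm / 1000 = -0.0005.

Emit:
shift_gripper --pt "49 0 -0.0005 0 0" --pt "48 0 -0.001 0 0" --pt "48 0 -0.001 0 0" --pt "48 0 -0.001 0 0" --pt "48 0 -0.001 0 0"

```text
time: 17.9
tool_pos: [479.0, 27.5, 183.6]
tcp_rot: [3.141, 0.001, 0.082]
contact_force: [-4.7, 0.9, 1.9]
grip_width: 47.9
finger_force: 10.1
```

Run:
```python
from plant import bot
o=bot.get_obs();print(o["finger_force"],o["grip_width"],o["contact_force"])
print(bot.close_job())
```

```text
10.110586469527334 47.906312238098884 [-4.73495016  0.92785388  1.8944949 ]
the job is handed in; nothing more can be done
None
```

I aimed the curing lamp at the marker lamp, ran the clamp up by its trigger, and handed the job in at about 18 s still squeezing with about 10 N; I estimate 15–20 N at the pads (not measured), and no verdict came back.

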